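# Seat the ejector plate on the drive pin of a preparation machine

### The arm

A 6-joint arm with a two-finger parallel gripper is mounted at the origin on the work surface. World frame = base frame: x ahead of the robot, y to its left, z up, the work surface at z = 0. Lengths are in m, angles in rad, forces in N, time in s.
With the tool pointing down it reaches from about 0.325 to 0.875 m from the base axis. Payload 4.4 kg.
Tool frame: the origin (TCP) lies on the centre line of the jaws, within the pads' length; the fingertips stand 19 mm ahead of it and the grasp point (between the pads) is the TCP; z points along the fingers, y is the direction in which the jaws open and shut (so a half turn about z gives the same grasp; the last joint's range is limited). The gripper opens to 85 mm and grips with 20 to 120 N. Pads are 22 mm wide; open, the fingers measure 114 mm over their backs; the gripper's body (76 mm by 85 mm) begins 54 mm behind the grasp point. The pads swing forward as they close: fully open they stand 13 mm farther back than shut.
Start: joints at [1.028, 0.207, 1.542, -0, 1.393, -0.15], TCP at [0.22, 0.531, 0.25] pointing down, gripper open.
Joint ranges: [-2.73, 2.73], [-0.86, 2.22], [0.23, 2.46], [-1.11, 4.25], [0.08, 2.63], [-2.82, 2.82]. Speed limits (rad/s): [2.79, 2.79, 3.14, 3.14, 3.14, 3.14].

### API

Orientations are given as a rotation vector (axis times angle).
In Python, from cell import arm gives the robot as it stands.
- The arm moves only by the tool apply_moves, never from a script. Its argument "rows" is text: rows parted by semicolons, each of 5 numbers parted by spaces: the shift along the tool's x, y, z in m, then the turn about the tool's z in rad, then the closure in counts, from 0 (fully open) to 255 (shut). A call has 1 to 20 rows; each row is the pose to reach, as a shift and turn from the pose commanded when the call began, along the tool's axes at that moment; what a row does not reach only later rows make up. A row lasts 1/10 s, in which the tool goes at most 50 mm and 8.59 degrees, less where a joint would pass 70% of its speed; a pose out of reach is approached as far as the arm can. A call with a gripper value outside its range is refused whole. The fingers move at their own pace and stop on an object; "force" is the grip in N (left out, the last holds). Time passes only in rows, so rows that repeat a pose let the fingers close. It gives the time, the measured TCP pose, the force and the opening at its end, in the units of the state.
- arm.sense(): the state, without advancing time (a new reading comes with each control period).
- arm.camera(name): name is "scene" or "top" or "wrist"; returns a dict with "image" (384x512x3 uint8, red, green, blue), "z_map" (384x512 float32, m along the optical axis (not along the pixel's ray), 0 where there is no reading), "K" (3x3 intrinsics, pixels), "camera_from_world" (4x4, takes a point from world to camera coordinates); the wrist camera has in their place "hand_eye" (4x4, takes a point from camera to tool coordinates, whose origin is the TCP and whose axes are the flange's). Camera axes: x right, y down, z forward; pixel columns grow to the right and rows downward; lengths in m; the calibration is good to about 2 mm. A picture is of the moment at which its call begins: read the wrist's pose just before it.
- arm.hand_in(): hands the job in, once; it reports no verdict.
The state is a dict: "time_s": time; "joint_positions": joint angles; "joint_velocities": joint speeds; "tau": joint torques, N m; "eef_pos": TCP position; "tcp_rot": TCP orientation; "force": force on the tool from outside, world axes, zero at the start; "torque": the same for the moment, N m; "width": opening from 0.0 (shut) to 1.0 (fully open).
Only numpy, scipy, OpenCV 4.12 (cv2) and the standard library are available. Lean on these libraries where they do the work, as an engineer would, in place of code of your own. Each camera call takes 0.05 s, during which the arm holds its last target. There are 200 camera calls.

### The job

The white ejector plate in the open chamber of the preparation machine is still standing high, because the cross pin of the drive shaft is holding it up. Push one of its vanes with a fingertip to turn it until the two notches in its hub stand over the pin, then press the plate down with the fingertips, firmly but without leaning on it, until it is fully home. Do not grip or lift the plate, and leave the feed pusher and the sugar dredger beside the machine where they stand.

Things in the scene. Friction and masses are not known exactly. Their poses are not given: they have to be found in the camera images.
- machine: The machine: white motor housing 250 x 215 mm, round aluminium chamber on top, sloping discharge chute at its front. Origin on the table under the shaft's axis; x from the chute to the back, z up. Chamber floor 186 mm up, top of its rim 226 mm; 200 mm wide inside: come down only within 90 mm of the axis. Fixed.
- shaft_top (a point): Centre of the top end of the upright steel drive shaft in mid-chamber, 230 mm above the table; 22 mm thick, held still. x along its cross pin, z up. The pin, 6 mm thick, 20 mm to either side of the axis, its top 29.5 mm below here, is hidden under the hub. The shaft's top 11 mm is a flat tang, 20 mm long, 8.5 mm thick: its long way, seen from above, lies along the pin.
- hub_top (a point): Centre of the top of the hub of the ejector plate, a white plastic disc 176 mm across. x through the hub's two notches, y along its two vanes, z up. Hub 52 mm across, 10 mm above the disc's flat top. The notches, 9 mm wide, run from the bore to 21 mm from the axis, right through the hub, seen from above. 13.5 mm below shaft_top when high, 21.5 mm when home.
- vane_a (a point): Middle, half-way along and up, of one of the two vanes, on the plate's +y side, 53 mm from the axis, 9 mm above the disc's flat top. Each vane is an upright radial wall 6 mm thick, from 25 to 81 mm from the axis, 18 mm tall. About 1 N of sideways push turns the plate. The flat disc beside the hub on the x sides, 30 to 80 mm from the axis, is free for pressing.
- vane_b (a point): The same point of the other, identical vane, on the plate's -y side.
- ejector (a joint): Angle of the plate about the shaft, rad, growing anticlockwise from above. 0 and every half turn (3.14) either way: notches exactly over the pin; either notch fits either end of the pin. It turns all round with slight drag and stays where left. The notches have 1.5 mm of play each side of the pin: it goes down within about 0.07 rad of true.
- rise (a joint): Height of the plate above its home seat, m: 0.008 standing on the pin, 0 fully home. A rubber ring in the bore grips the shaft: even when aligned the plate does not fall by itself, it needs about 4 N of push to slide down and then comes hard against its seat. More than 35 N on it is too much.
- pusher_mid (a point): Centre, half-way up, of the loose grey plastic feed pusher standing beside the machine: 130 mm tall, 54 mm thick, with a 72 mm head. To be left alone.
- dredger_mid (a point): Centre, half-way up, of the loose steel sugar dredger standing beside the machine: 108 mm tall, 68 mm thick. To be left alone.

How it is judged:
At the end, for the whole second after the job is handed in: The ejector plate is down on its seat (within 1.5 mm), its notches over the cross pin (within 0.12 rad), at rest; pusher and dredger stand where they stood (within 15 mm) (value of joint rise below 0.0015 m and angle between the x axis of hub_top and the x axis of shaft_top, either way round below 0.12 rad and linear speed of ejector below 0.01 m/s and angular speed of ejector below 0.05 rad/s and distance of each of pusher_mid, dredger_mid from where it was at the start of the episode below 0.015 m); the robot touches nothing.
It fails at once if the plate is lifted (more than 4 mm above where it stood on the pin) (value of joint rise above 0.012 m).
It fails at once if the plate is gripped or leaned on (more than 35 N between fingers and plate) (contact force between the fingers and ejector above 35 N).
It fails at once if a bystander is moved by more than 15 mm (distance of any of pusher_mid, dredger_mid from where it was at the start of the episode above 0.015 m).
It also fails if it takes over 51 s, if anything falls off the work surface, if the arm or the gripper's body presses on something with over 40 N, if the wrist force passes 120 N, or if a joint passes its speed limit or range.

## Working session

There is one attempt and no reset: what is moved stays moved. The work goes in short steps, Python scripts to look and compute and a tool call to move; the robot and the scene stay as the last step left them, time stands still between calls to the robot, and variables do not carry over. Pictures are saved under pics/ and viewed, on a budget of 10 in all, crops included, one or two more only if the job needs it, and the job is handed in when it is done.

Besides the shell and the picture viewer there is one more tool, called after "Emit:" by a JSON object that holds its "name" and its "arguments", one argument or row to a line. apply_moves: Moves the arm, as the interface text tells. Its arguments: {"type":"object","properties":{"rows":{"type":"string"},"force":{"type":"number"}},"required":["rows"]}

```bash
mkdir -p pics; python3 - <<'E'
from cell import arm
import cv2,numpy as np
s=arm.sense();print(s)
ims=[]
for n in("scene","top"):
    c=arm.camera(n);np.savez(f"{n}0.npz",**c);ims.append(c["image"])
    print(n,c["K"].tolist(),c["camera_from_world"].round(4).tolist())
cv2.imwrite("pics/a.png",cv2.resize(ims[0],(800,600))[:,:,::-1]);cv2.imwrite("pics/b.png",cv2.resize(ims[1],(800,600))[:,:,::-1])
E
```

```text
{'time_s': 0.0, 'joint_positions': array([ 1.02751448e+00,  2.07446787e-01,  1.54294622e+00, -2.38171432e-05,
        1.39352469e+00, -1.50490529e-01]), 'joint_velocities': array([ 0.00066615, -0.00117854,  0.00041781,  0.00082516,  0.00135072,
        0.00060382]), 'tau': array([ 1.95807741e-03, -3.83015621e+01, -2.91606617e+01,  1.38502304e-05,
        1.01109012e-02,  2.83246706e-06]), 'eef_pos': array([0.21972866, 0.53058414, 0.24911418]), 'tcp_rot': array([-0.6128796 , -3.08044537,  0.0034463 ]), 'force': array([ 0.19206461,  0.37405916, -0.06713324]), 'torque': array([ 0.00718367, -0.03330977,  0.02698009]), 'width': 1.0000714176060852}
scene [[471.0245642389583, 0.0, 254.62195910896213], [0.0, 471.0245642389583, 193.19117213596576], [0.0, 0.0, 1.0]] [[-0.7452, 0.6666, -0.0195, 0.4176], [0.5053, 0.5453, -0.6688, -0.193], [-0.4352, -0.5083, -0.7431, 1.3115], [0.0, 0.0, 0.0, 1.0]]
top [[380.9450302274867, 0.0, 253.39080710063047], [0.0, 380.9450302274867, 187.7809075279548], [0.0, 0.0, 1.0]] [[0.0117, -0.9997, -0.0197, 0.0362], [-0.9881, -0.0085, -0.1536, 0.5949], [0.1534, 0.0212, -0.9879, 0.7895], [0.0, 0.0, 0.0, 1.0]]
```

View pics/a.png

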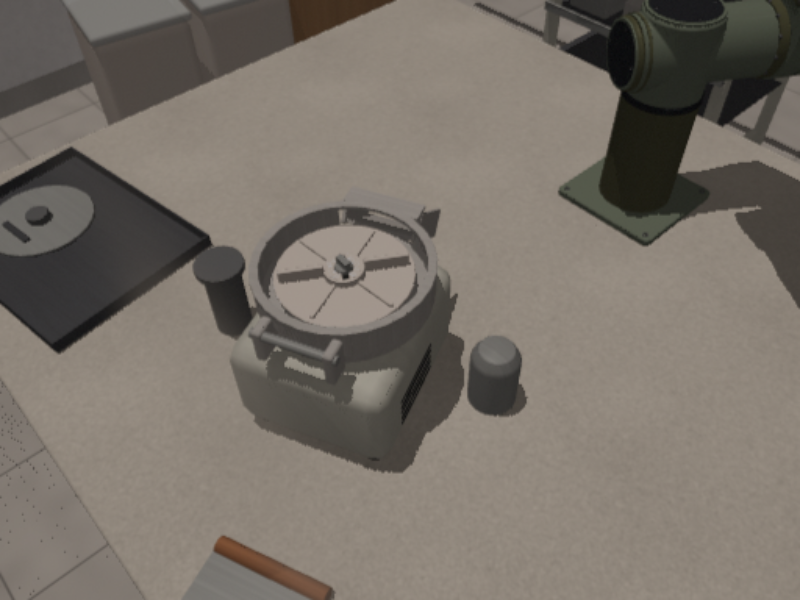

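View pics/b.png

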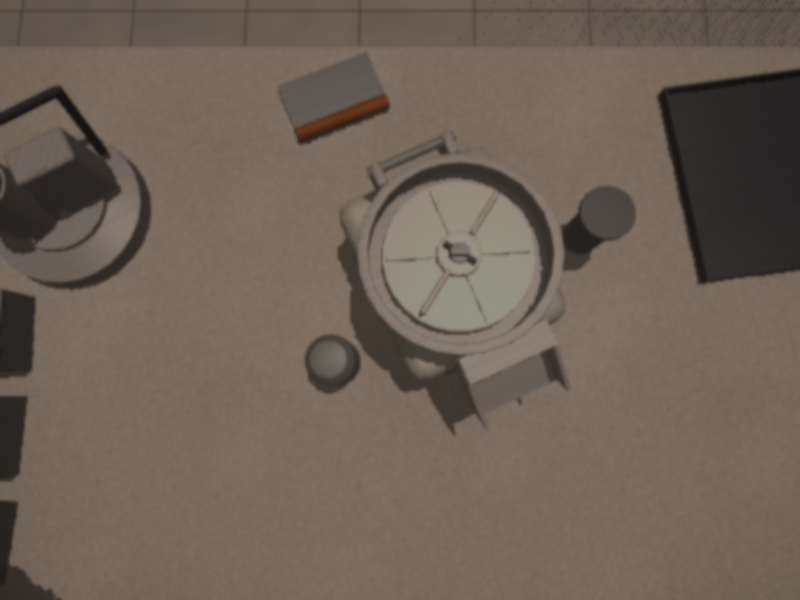

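The top view shows the chamber centre near (458,253) in the 800x600 frame. The vanes run from (497,195) to (422,312). The pusher is at (605,212), the dredger at (332,362), and the tang is roughly horizontal. Next I'll get metric positions and a rectified enlargement.

```bash
cat > h.py <<'E'
import numpy as np,cv2
def ray(K,T,u,v,z):
    T=np.asarray(T);R=T[:3,:3];o=-R.T@T[:3,3]
    d=R.T@np.linalg.solve(K,[u,v,1.]);return o+d*(z-o[2])/d[2]
def rect(im,K,T,c,z,half,N=600):
    # world-plane rectified: x up, y left, centred on c
    P=np.array([[c[0]+sx*half,c[1]+sy*half,z,1] for sx,sy in((1,1),(1,-1),(-1,-1),(-1,1))])
    q=(K@(T@P.T)[:3]);q=(q[:2]/q[2]).T
    H=cv2.getPerspectiveTransform(q.astype(np.float32),np.float32([[0,0],[N,0],[N,N],[0,N]]))
    return cv2.warpPerspective(im,H,(N,N),flags=cv2.INTER_CUBIC)
E
python3 - <<'E'
from h import *
c=np.load("top0.npz");s=np.load("scene0.npz")
f=.64
p=ray(c["K"],c["camera_from_world"],458*f,250*f,.23);print("shaft top-cam",p)
print("shaft scene",ray(s["K"],s["camera_from_world"],344*f,262*f,.23))
for n,u,v,z in(("va",497,195,.226),("vb",422,312,.226),("pusher",605,212,.13),("dredger",332,362,.1)):print(n,ray(c["K"],c["camera_from_world"],u*f,v*f,z))
T=c["camera_from_world"];zm=c["z_map"]
# height map check: points
vv,uu=np.mgrid[0:384,0:512];X=np.linalg.inv(c["K"])@np.stack([uu.ravel(),vv.ravel(),np.ones(uu.size)])*zm.ravel()
W=T[:3,:3].T@(X-T[:3,3:]);W=W.T
r=np.hypot(*(W[:,:2]-p[:2]).T)
for a,b in((0,8),(14,24),(35,75)):
    m=(r>a/1e3)&(r<b/1e3)&(zm.ravel()>0);print(a,b,np.percentile(W[m,2],[10,50,90]))
m=(W[:,2]>.219)&(r<.12)&(r>.09)&(W[:,2]<.235); print("rim circle",cv2.minEnclosingCircle(W[m,:2].astype(np.float32)))
cv2.imwrite("pics/c.png",cv2.cvtColor(rect(c["image"],c["K"],T,p,.216,.06),cv2.COLOR_RGB2BGR))
E
```

```text
shaft top-cam [ 0.61495426 -0.02950828  0.23      ]
shaft scene [ 0.61870007 -0.02515017  0.23      ]
va [ 0.67946361 -0.0738597   0.226     ]
vb [0.54626708 0.0097042  0.226     ]
pusher [ 0.68925762 -0.22597265  0.13      ]
dredger [0.49570801 0.12272834 0.1       ]
0 8 [0.21836932 0.22930803 0.2311902 ]
14 24 [0.20647553 0.21644497 0.21807734]
35 75 [0.20537662 0.20693146 0.20920016]
rim circle ((0.6149260401725769, -0.029551830142736435), 0.12000249326229095)
```

View pics/c.png

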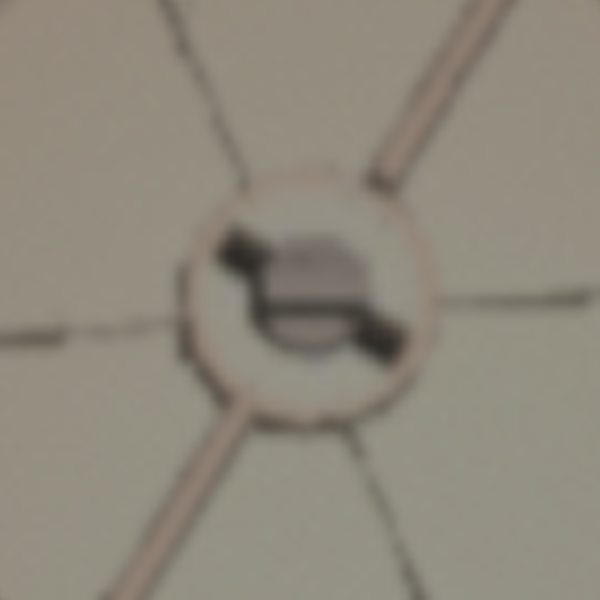

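The plate's notches run from (237,245) to (385,340) in the rectified view, which has world x up and y left at 0.2 mm/px. The tang lies close to horizontal, so the plate needs about 0.57 rad anticlockwise. I'll go overhead for a closer wrist look.

```bash
cat >> h.py <<'E'
from scipy.spatial.transform import Rotation as Ro
def totool(s,target):
    return Ro.from_rotvec(s["tcp_rot"]).as_matrix().T@(np.asarray(target)-s["eef_pos"])
def yaw(s):
    x=Ro.from_rotvec(s["tcp_rot"]).as_matrix();return np.arctan2(x[1,1],x[0,1]) # heading of tool y
E
python3 - <<'E'
from h import *
from cell import arm
s=arm.sense();c=arm.camera("wrist");print(c["hand_eye"].round(4),c["K"].round(1))
R=Ro.from_rotvec(s["tcp_rot"]).as_matrix();print(R.round(3),"yaw tool y",yaw(s))
o=R@c["hand_eye"][:3,3];print(o)
print(totool(s,[.615-o[0],-.03-o[1],.38]))
E
```

```text
[[ 4.000e-04 -9.540e-01 -3.000e-01  7.580e-02]
 [ 1.000e+00  6.000e-04 -5.000e-04  3.000e-04]
 [ 7.000e-04 -3.000e-01  9.540e-01 -1.242e-01]
 [ 0.000e+00  0.000e+00  0.000e+00  1.000e+00]] [[320.3   0.  250.7]
 [  0.  320.3 197.6]
 [  0.    0.    1. ]]
[[-0.924  0.383 -0.001]
 [ 0.383  0.924 -0.002]
 [ 0.    -0.002 -1.   ]] yaw tool y 1.1780134829689188
[-0.06981389  0.02954999  0.1241786 ]
[-0.65549759 -0.3675216  -0.13022043]
```

Emit:
{"name": "apply_moves", "arguments": {
  "rows": "0 0 -0.05 0 0;-0.04 -0.025 -0.08 0 0;-0.08 -0.05 -0.11 0 0;-0.12 -0.07 -0.11 0 0;-0.16 -0.1 -0.11 0 0;-0.2 -0.12 -0.11 0 0;-0.24 -0.145 -0.11 0 0;-0.28 -0.17 -0.11 0 0;-0.32 -0.195 -0.11 0 0;-0.36 -0.22 -0.11 0 0;-0.4 -0.24 -0.11 0 0;-0.44 -0.265 -0.11 0 0;-0.48 -0.29 -0.11 0 0;-0.52 -0.315 -0.11 0 0;-0.56 -0.34 -0.11 0 0;-0.595 -0.36 -0.11 0 0;-0.61 -0.366 -0.11 0 0;-0.61 -0.366 -0.11 0 0;-0.61 -0.366 -0.11 0 0;-0.61 -0.366 -0.11 0 0"
}}

```text
time_s: 2.15
eef_pos: [0.6429, -0.0392, 0.3603]
tcp_rot: [-0.611, -3.081, -0.001]
force: [0.2, 0.5, -0.1]
width: 0.997
```

```bash
cat >> h.py <<'E'
def wcam(arm):
    s=arm.sense();c=arm.camera("wrist")
    M=np.eye(4);M[:3,:3]=Ro.from_rotvec(s["tcp_rot"]).as_matrix();M[:3,3]=s["eef_pos"]
    return s,c,np.linalg.inv(M@c["hand_eye"])
E
cat > look.py <<'E'
import sys
from h import *
from cell import arm
s,c,T=wcam(arm);print(s["time_s"],s["eef_pos"],s["force"],yaw(s))
cv2.imwrite(sys.argv[1],cv2.cvtColor(rect(c["image"],c["K"],T,[.615,-.03],float(sys.argv[2]),float(sys.argv[3])),cv2.COLOR_RGB2BGR))
E
python3 look.py pics/d.png .2165 .06
```

```text
2.15 [ 0.64293326 -0.03922537  0.36030816] [ 0.17086771  0.46041594 -0.09645051] 1.179252381084771
```

View pics/d.png

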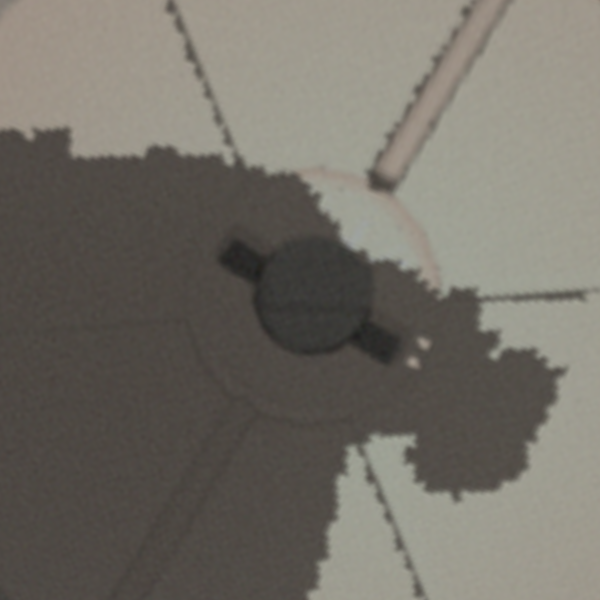

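The gripper's shadow covers the tang. The notches are centred at (240,258) and (378,341), which puts their line 31° off the image horizontal. I'll stretch the contrast around the shaft at tang height.

```bash
python3 - <<'E'
from h import *
from cell import arm
s,c,T=wcam(arm)
im=cv2.cvtColor(c["image"],cv2.COLOR_RGB2GRAY)
a=rect(im,c["K"],T,[.615,-.03],.23,.018,500).astype(float)
m=a[150:350,150:350];lo,hi=np.percentile(m,[1,99]);a=np.clip((a-lo)/(hi-lo)*255,0,255)
t=np.load("top0.npz");g=cv2.cvtColor(t["image"],cv2.COLOR_RGB2GRAY)
b=rect(g,t["K"],t["camera_from_world"],[.615,-.03],.23,.018,300).astype(float)
b=(b-b.min())/(np.ptp(b))*255
o=np.zeros((500,800));o[:,:500]=a;o[:300,500:]=b
cv2.imwrite("pics/e.png",o)
E
```

```text
[ WARN:0@0.413] global loadsave.cpp:1063 imwrite_ Unsupported depth image for selected encoder is fallbacked to CV_8U.
```

View pics/e.png

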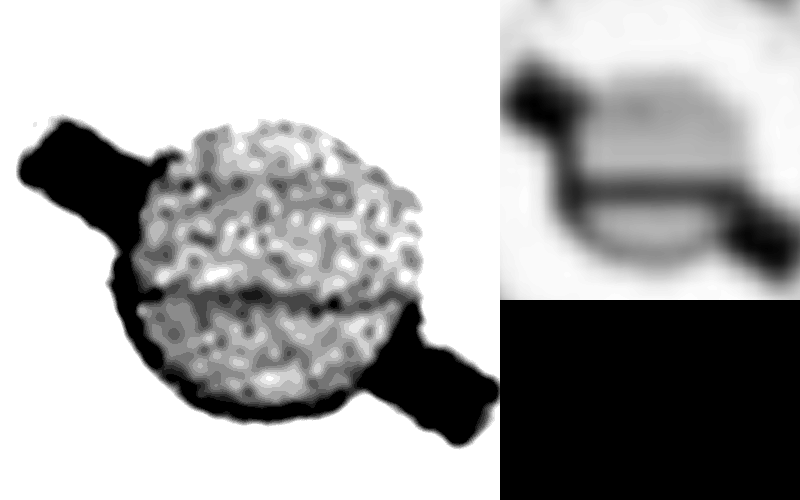

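The tang's lower face edge runs from (150,293) to (410,302) in the left view and (575,188) to (740,193) in the right, about 2° off horizontal. I'll fit it numerically.

```bash
python3 - <<'E'
from h import *
from cell import arm
t=np.load("top0.npz");s,c,T=wcam(arm)
for n,im,K,TT,fr in(("top",t["image"],t["K"],t["camera_from_world"],.62),("wrist",c["image"],c["K"],T,.6)):
    g=cv2.cvtColor(im,cv2.COLOR_RGB2GRAY)
    b=cv2.GaussianBlur(rect(g,K,TT,[.615,-.03],.225,.018,360).astype(np.float32),(0,0),4)
    cols=np.arange(120,250,4);P=[]
    for u in cols:
        q=b[150:270,u];v=150+int(np.argmin(q));P.append((u,v))
    P=np.array(P,np.float32);vx,vy,x0,y0=cv2.fitLine(P,cv2.DIST_HUBER,0,.01,.01).ravel()
    print(n,"tang slope deg",np.degrees(np.arctan2(vy,vx)),P[:,1].astype(int))
    b=rect(g,K,TT,[.6145,-.0315],.2165,.03,600)
    m=(b<np.percentile(b,50)*.45 if n=="wrist" else b<80).astype(np.uint8)
    yy,xx=np.mgrid[:600,:600]-300;rr=np.hypot(xx,yy);m[(rr<130)|(rr>225)]=0
    k,l,st,ce=cv2.connectedComponentsWithStats(m)
    o=np.argsort(-st[1:,4])[:2]+1;d=ce[o[0]]-ce[o[1]];print("notch",st[o,4],ce[o],np.degrees(np.arctan(d[1]/d[0])))
E
```

```text
top tang slope deg 2.907611e-13 [220 220 220 219 219 219 219 219 219 219 219 219 219 219 219 219 219 219
 219 219 219 219 219 219 219 219 219 219 219 219 220 220 221]
notch [4904 4539] [[162.39539152 207.82565253]
 [443.2932364  378.67151355]] 31.308531566522095
wrist tang slope deg -0.59256196 [257 261 264 268 269 208 208 209 210 210 211 212 212 212 211 211 210 210
 210 209 209 209 209 210 212 212 212 212 212 211 210 210 211]Traceback (most recent call last):
  File "<stdin>", line 16, in <module>
IndexError: index 0 is out of bounds for axis 0 with size 0
```

Tang slope is about 1±1.5° and the notches are at 31.3°, so the plate must turn about 0.53 rad anticlockwise. I'll shut the fingers and come down on the clockwise side of the far vane.

Emit:
{"name": "apply_moves", "arguments": {
  "rows": "-0.01 -0.02 0.02 0.1 255;-0.019 -0.039 0.05 0.15 255;-0.019 -0.039 0.06 0.15 255;-0.019 -0.039 0.06 0.15 255;-0.019 -0.039 0.06 0.15 255;-0.019 -0.039 0.06 0.15 255;-0.019 -0.039 0.06 0.15 255;-0.019 -0.039 0.06 0.15 255;-0.019 -0.039 0.08 0.15 255;-0.019 -0.039 0.1 0.15 255;-0.019 -0.039 0.115 0.15 255;-0.019 -0.039 0.125 0.15 255;-0.019 -0.039 0.129 0.15 255;-0.019 -0.039 0.129 0.15 255;-0.019 -0.039 0.129 0.15 255"
}}

```text
time_s: 3.8
eef_pos: [0.6468, -0.0839, 0.2323]
tcp_rot: [0.842, 3.025, 0.0]
force: [-0.4, 1.2, -0.5]
width: 0.001
```

```bash
python3 look.py pics/f.png .215 .1; python3 - <<'E'
from h import *
from cell import arm
s=arm.sense()
print(s["force"],s["width"],totool(s,[.6675,-.050,.231]))
E
```

```text
3.8 [ 0.64676079 -0.08387355  0.23226978] [-0.37489205  1.160426   -0.46331155] 1.028011361857349
[ 0.39270288 -0.20032796  1.18719519] -0.0005274260002918069 [-0.00016848  0.03967975  0.00149526]
```

View pics/f.png

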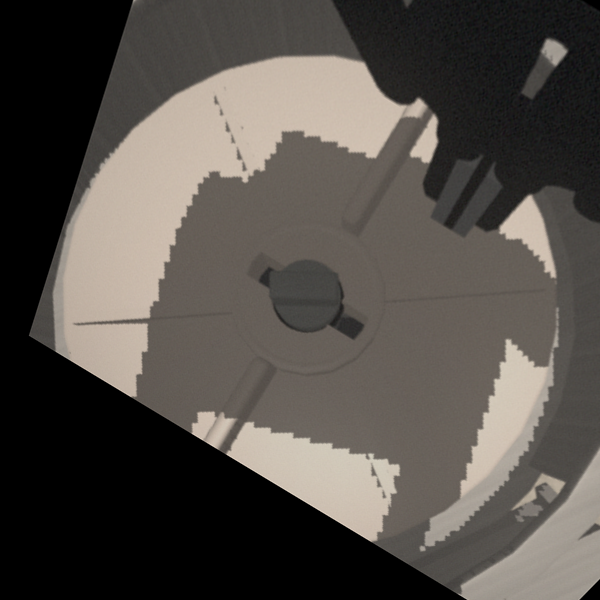

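The shut fingertips are at (460,205), clear of the vane on its clockwise side. I'll push along an arc to about 26°, short of the target, and then check.

Emit:
{"name": "apply_moves", "arguments": {
  "rows": "0 0.003 0.0005 0 255;0 0.006 0.0005 0 255;0 0.009 0.0005 0 255;-0.0006 0.0124 0.0005 -0.044 255;-0.0012 0.015 0.0005 -0.087 255;-0.0018 0.0172 0.0005 -0.131 255;-0.0022 0.0195 0.0005 -0.175 255;-0.0025 0.022 0.0005 -0.22 255;-0.0027 0.0245 0.0005 -0.262 255;-0.0028 0.0268 0.0005 -0.305 255;-0.0028 0.0292 0.0005 -0.349 255;-0.0027 0.0312 0.0005 -0.384 255;-0.0025 0.0332 0.0005 -0.419 255;-0.0023 0.035 0.0005 -0.454 255;-0.0023 0.035 0.0005 -0.454 255;-0.0023 0.035 0.0005 -0.454 255"
}}

```text
time_s: 5.45
eef_pos: [0.6663, -0.0547, 0.2308]
tcp_rot: [0.14, 3.138, 0.0]
force: [-0.3, 0.7, 0.5]
width: -0.002
```

```bash
python3 look.py pics/g.png .2165 .06
```

```text
5.45 [ 0.66632645 -0.05469577  0.23083655] [-0.32472734  0.68302031  0.46618101] 1.4815330183811
```

View pics/g.png

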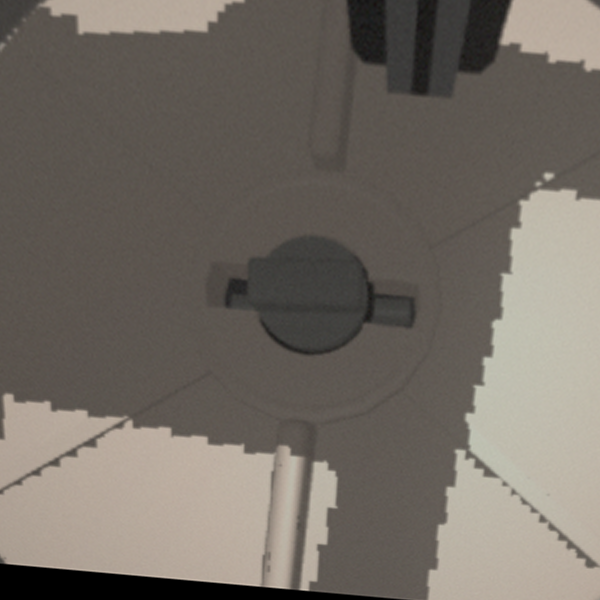

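The pin is now visible through the notches, on the right at (375-413, 296-326) and on the left at (228-250, 280-308). I need a precise enlargement.

```bash
python3 - <<'E'
from h import *
from cell import arm
s,c,T=wcam(arm)
im=cv2.cvtColor(c["image"],cv2.COLOR_RGB2GRAY)
a=rect(im,c["K"],T,[.614,-.032],.2165,.026,600).astype(float)
m=a[150:450];lo,hi=np.percentile(m,[1,97]);a=np.clip((a-lo)/(hi-lo)*255,0,255)
cv2.imwrite("pics/h.png",a.astype(np.uint8))
E
```

```text
(no output)
```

View pics/h.png

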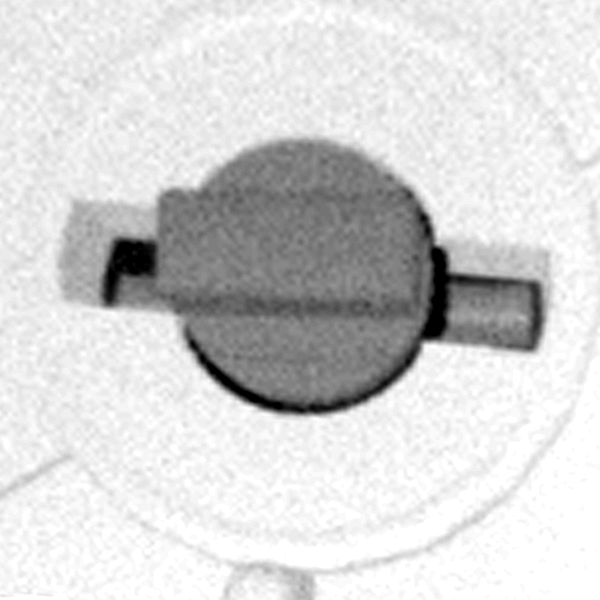

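The notch edges run from (72,202) to (550,248) and from (62,300) to (540,352), about 5.9°. The tang is at about 2.2°, so roughly 3.7° remains. I'll finish the turn, back off, lift clear, and move to the free disc at the -y side.

Emit:
{"name": "apply_moves", "arguments": {
  "rows": "-0.0004 0.0013 0 -0.025 255;-0.0008 0.0026 0 -0.05 255;-0.0011 0.0037 0 -0.068 255;-0.0011 0.0037 0 -0.068 255;-0.0011 0.0037 0 -0.068 255;-0.0011 -0.002 0 -0.068 255;-0.0011 -0.006 0 -0.068 255;-0.0011 -0.006 -0.02 -0.068 255;0.02 -0.02 -0.025 -0.068 255;0.053 -0.03 -0.025 -0.068 255;0.053 -0.03 -0.025 -0.068 255;0.053 -0.03 -0.025 -0.068 255"
}}

```text
time_s: 6.75
eef_pos: [0.6105, -0.0805, 0.256]
tcp_rot: [0.034, 3.141, 0.0]
force: [0.5, 0.1, 0.6]
width: 0.002
```

```bash
python3 - <<'E'
from h import *
from cell import arm
s,c,T=wcam(arm);print(s["time_s"],s["eef_pos"],s["force"],yaw(s))
im=cv2.cvtColor(c["image"],cv2.COLOR_RGB2GRAY)
a=rect(im,c["K"],T,[.614,-.032],.2165,.026,600).astype(float)
m=a[150:450];lo,hi=np.percentile(m,[1,97]);a=np.clip((a-lo)/(hi-lo)*255,0,255)
cv2.imwrite("pics/i.png",a.astype(np.uint8))
E
```

```text
6.75 [ 0.61046188 -0.08053471  0.25595971] [0.45342461 0.09310709 0.64850756] 1.5489581214116859
```

View pics/i.png

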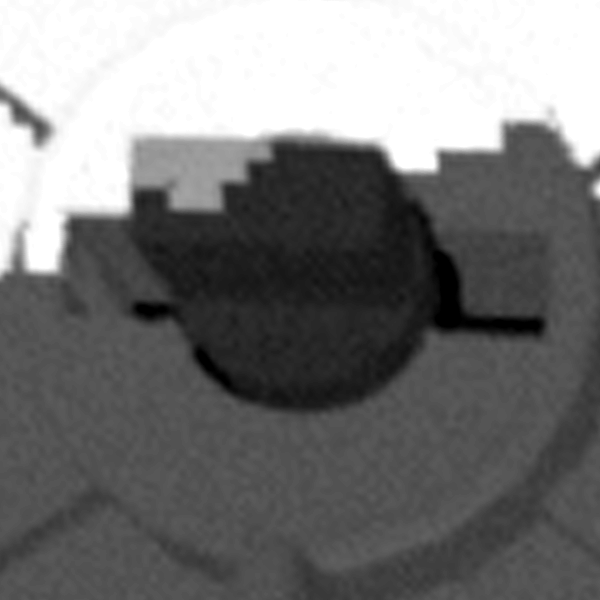

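The notch's lower edge runs from (75,310) to (545,328), 2.2°, which matches the tang. Now I'll approach and touch gently.

Emit:
{"name": "apply_moves", "arguments": {
  "rows": "0 0 0.008 0 255;0 0 0.016 0 255;0 0 0.022 0 255;0 0 0.026 0 255;0 0 0.028 0 255;0 0 0.029 0 255;0 0 0.03 0 255;0 0 0.031 0 255;0 0 0.032 0 255;0 0 0.032 0 255"
}}

```text
time_s: 7.8
eef_pos: [0.6111, -0.0802, 0.2247]
tcp_rot: [0.033, 3.14, -0.001]
force: [-0.6, -0.1, 2.4]
width: 0.0
```

Emit:
{"name": "apply_moves", "arguments": {
  "rows": "0 0 0.0005 0 255;0 0 0.001 0 255;0 0 0.0015 0 255;0 0 0.002 0 255;0 0 0.002 0 255"
}}

```text
time_s: 8.3
eef_pos: [0.6111, -0.0802, 0.2218]
tcp_rot: [0.033, 3.141, -0.0]
force: [0.7, 1.0, 2.8]
width: -0.0
```

It slides down, past where it would stand on the pin. Continuing slowly.

Emit:
{"name": "apply_moves", "arguments": {
  "rows": "0 0 0.0005 0 255;0 0 0.001 0 255;0 0 0.0015 0 255;0 0 0.002 0 255;0 0 0.0025 0 255;0 0 0.003 0 255;0 0 0.003 0 255"
}}

```text
time_s: 9.0
eef_pos: [0.6108, -0.0802, 0.2187]
tcp_rot: [0.033, 3.141, -0.0]
force: [2.3, 0.4, 2.9]
width: 0.001
```

Emit:
{"name": "apply_moves", "arguments": {
  "rows": "0 0 0.0003 0 255;0 0 0.0006 0 255;0 0 0.0009 0 255;0 0 0.0012 0 255;0 0 0.0015 0 255;0 0 0.0015 0 255"
}}

```text
time_s: 9.6
eef_pos: [0.6108, -0.0801, 0.2173]
tcp_rot: [0.033, 3.141, -0.0]
force: [1.2, -0.7, 3.6]
width: 0.001
```

Emit:
{"name": "apply_moves", "arguments": {
  "rows": "0 0 0.0003 0 255;0 0 0.0006 0 255;0 0 0.0009 0 255;0 0 0.0009 0 255"
}}

```text
time_s: 10.0
eef_pos: [0.6109, -0.0802, 0.2171]
tcp_rot: [0.033, 3.141, -0.0]
force: [0.8, -0.3, 5.5]
width: 0.002
```

Emit:
{"name": "apply_moves", "arguments": {
  "rows": "0 0 0.0004 0 255;0 0 0.0008 0 255;0 0 0.0012 0 255;0 0 0.0012 0 255"
}}

```text
time_s: 10.4
eef_pos: [0.6111, -0.0802, 0.2168]
tcp_rot: [0.032, 3.14, -0.001]
force: [-0.8, -0.6, 8.6]
width: 0.001
```

Emit:
{"name": "apply_moves", "arguments": {
  "rows": "0 0 0.0005 0 255;0 0 0.001 0 255;0 0 0.0015 0 255;0 0 0.002 0 255;0 0 0.002 0 255"
}}

```text
time_s: 10.9
eef_pos: [0.6118, -0.0803, 0.2164]
tcp_rot: [0.032, 3.138, -0.001]
force: [-1.4, 0.2, 13.5]
width: 0.0
```

It is hard against the seat: force climbs with no more travel, after about 8 mm of descent. I'll retract straight up and verify from above.

Emit:
{"name": "apply_moves", "arguments": {
  "rows": "0 0 -0.004 0 255;0 0 -0.015 0 255;0 0 -0.04 0 255;0 0 -0.08 0 255;0 0 -0.12 0 255;0.03 0 -0.15 0 255;0.07 -0.04 -0.15 0 255;0.1 -0.09 -0.15 0 255;0.13 -0.13 -0.15 0 255;0.16 -0.17 -0.15 0 255;0.18 -0.2 -0.15 0 255;0.18 -0.2 -0.15 0 255;0.18 -0.2 -0.15 0 255;0.18 -0.2 -0.15 0 255"
}}

```text
time_s: 12.3
eef_pos: [0.4269, -0.2754, 0.3627]
tcp_rot: [-0.031, -3.141, -0.002]
force: [0.2, -0.2, -0.6]
width: 0.003
```

```bash
python3 - <<'E'
from h import *
from cell import arm
s=arm.sense();print(s["time_s"],s["eef_pos"],s["force"])
t0=np.load("top0.npz");t=arm.camera("top")
for c in(t0,t):
    T=c["camera_from_world"];zm=c["z_map"];vv,uu=np.mgrid[0:384,0:512]
    X=np.linalg.inv(c["K"])@np.stack([uu.ravel(),vv.ravel(),np.ones(uu.size)])*zm.ravel()
    W=(T[:3,:3].T@(X-T[:3,3:])).T;d=W[:,:2]-[.6145,-.0315];r=np.hypot(*d.T);ok=zm.ravel()>0
    f=lambda a,b:np.median(W[ok&(r>a)&(r<b)&(W[:,2]>.15),2])
    print("tang",f(0,.004),"hub",f(.021,.0245),"disc",f(.035,.075),"rim",f(.102,.106))
    for n,p in(("push",[.689,-.226]),("dredg",[.4957,.1227])):
        m=ok&(np.hypot(*(W[:,:2]-p).T)<.05)&(W[:,2]>.08)&(W[:,2]<.14);print(n,W[m].mean(0).round(4),m.sum())
im=rect(t["image"],t["K"],t["camera_from_world"],[.614,-.0315],.2085,.06)
cv2.imwrite("pics/j.png",cv2.cvtColor(im,cv2.COLOR_RGB2BGR))
E
```

```text
12.3 [ 0.42693893 -0.27539677  0.36269846] [ 0.18547087 -0.19159227 -0.58804507]
tang 0.22976446756658056 hub 0.21658025018301114 disc 0.20692900881256213 rim 0.2112460882854733
push [ 0.6883 -0.2267  0.1276] 1077
dredg [0.4996 0.1256 0.1005] 854
tang 0.22962774344009654 hub 0.20857514300133445 disc 0.19894139056288157 rim 0.2117678360949231
push [ 0.6882 -0.2267  0.1275] 1084
dredg [0.4996 0.1256 0.1004] 855
```

View pics/j.png

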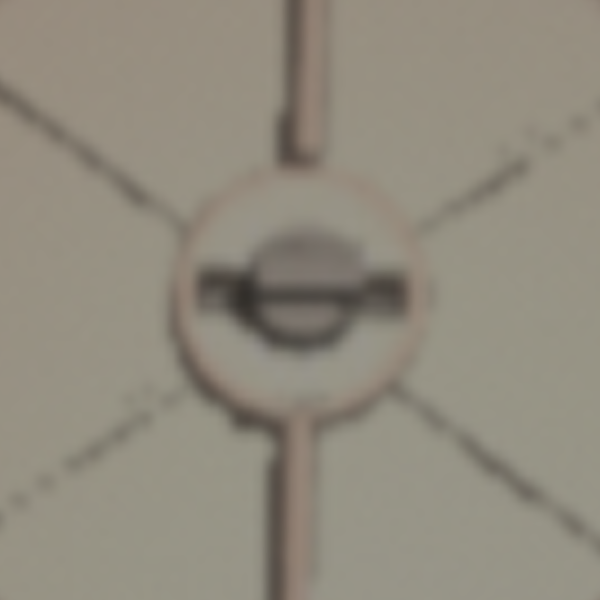

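The notches at (218,290) and (387,292) are in line with the tang. The hub dropped 8.0 mm, from 0.2166 to 0.2086 m, and the bystanders have not moved. I'm handing in.

```bash
python3 -c "
from cell import arm
print(arm.hand_in())"
```

```text
the job is handed in; nothing more can be done
None
```

The ejector plate is down on its seat with its notches over the cross pin. I handed the job in at about 12 s of the 51 s allowed; no verdict was reported.

- **What I did:** With the gripper shut, I pushed one vane about 29° anticlockwise, in two steps with a wrist-camera check between them. I then pressed the disc beside the hub down in small steps, and it slid at about 3 N. It came hard against its seat, and the last reading while pressing was 13.5 N, against a limit of 35 N. The fingers then went straight up and clear.
- **Plate height:** The depth images show hub and disc both down 8.0 mm. The hub now stands 21 mm below the shaft top, against 21.5 mm given for home.
- **Alignment:** Just before pressing, the notches were at 2.2° and the tang at about 2°. In the last picture the notches lie in line with the tang.
- **Bystanders:** The pusher and dredger are within 0.2 mm of where they started, and the robot touches nothing.
- **Disagreement:** My automatic fits of the tang angle in the first images gave 0° and -0.6°, while reading the pictures gave about 2°. I used the closer look, and the plate went down without resistance.

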